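# Feed heel blanks into the bench press with the push stick

### The arm

A 6-joint arm with a two-finger parallel gripper is mounted at the origin on the work surface. World frame = base frame: x ahead of the robot, y to its left, z up, the work surface at z = 0. Lengths are in m, angles in rad, forces in N, time in s.
With the tool pointing down it reaches from about 0.275 to 0.875 m from the base axis. Payload 12.5 kg.
Tool frame: the origin (TCP) lies at the very end of the fingers, on their centre line; the grasp point (between the pads) lies 19 mm behind it; x points along the fingers, y is the direction in which the jaws open and shut, and the axes are right-handed (so a half turn about x gives the same grasp; the last joint's range is limited). The gripper opens to 85 mm and grips with 20 to 120 N. Pads are 22 mm wide; open, the fingers measure 114 mm over their backs; the gripper's body (76 mm by 85 mm) begins 54 mm behind the grasp point. The pads swing forward as they close: fully open they stand 13 mm farther back than shut.
Start: joints at [-1.236, 0.351, 1.652, -0, 1.139, -0.085], TCP at [0.224, -0.502, 0.231] pointing down, gripper open.
Joint ranges: [-2.75, 2.75], [-0.79, 2.1], [0.01, 2.65], [-1.57, 4.71], [0.07, 3.14], [-2.87, 2.87]. Speed limits (rad/s): [2.22, 2.22, 2.79, 3.14, 3.14, 3.14].

### API

Orientations are given as a 3x3 rotation matrix whose columns are the frame's x, y, z axes.
In Python, from bench import manip gives the robot as it stands. Calls block until the motion is done:
- manip.move_ptp(position, orientation): joint-space move of the TCP to a pose.
- manip.move_l(position, attitude=None, max_speed=0.15): straight line of the TCP; attitude=None keeps the orientation; max_speed is the mean speed in m/s.
- manip.move_j(angles): joint-space move.
- manip.set_gripper(opening, effort=None): opening from 0.0 (shut) to 1.0 (fully open); effort is the grip in N (None keeps the last); returns when the fingers have stopped.
- manip.dwell(seconds).
- manip.inverse_kinematics(position, orientation): joint angles nearest the present ones, or None.
- manip.grab_frame(name): name is "scene" or "top" or "wrist"; returns (picture, depth): 384x512x3 uint8, red, green, blue; 384x512 float32, m along the optical axis (not along the pixel's ray), 0 where there is no reading.
- manip.get_calibration(name): a dict with "camera_matrix" (3x3 intrinsics, pixels), "k1" (the pictures are not rectified: a ray, as slopes to the right and down, at radius r is drawn at 1 + k1 r^2 times it, then the intrinsics apply), "R" (3x3) and "t" (3): a world point X has camera coordinates R X + t. Camera axes: x right, y down, z forward; pixel columns grow to the right and rows downward; lengths in m; the calibration is good to about 2 mm. A picture is of the moment at which its call begins: read the wrist's pose just before it. get_calibration takes no time and is no camera call; for the wrist camera it gives the pose at the moment of the call.
A pose or a line that the arm cannot do raises manip.Unreachable and nothing moves.
- manip.sign_off(): hands the job in, once; it reports no verdict.
Trained networks look in the newest picture that a camera, given by its name, has taken for a name from the list of things; names that differ only in an ending like _2 or _b are one class to them, and where a whole thing is asked for, a point or a joint stands for the part that bears it (a point fixed in the world has none). Each returns a list of dicts, best first, with "confidence" (0 to 1); they miss things now and then, are a little off and sometimes report something else, mostly with a low value. They report only what shows in the picture. A call takes as long as a camera call.
- manip.look_for(camera, name): "at" ([x, y, z] in m, in world coordinates, good to about 4 mm: the middle of the surface that is visible of it).
Readings, each from a call of its own:
- manip.current_time(): time.
- manip.current_qpos(): joint angles.
- manip.current_joint_vel(): joint speeds.
- manip.current_joint_torque(): joint torques, N m.
- manip.current_ee_pos(): TCP position.
- manip.current_tcp_rot(): TCP orientation.
- manip.current_force(): force on the tool from outside, world axes, zero at the start.
- manip.current_ft_torque(): the same for the moment, N m.
- manip.current_grip_width(): opening from 0.0 (shut) to 1.0 (fully open).
Only numpy, scipy, OpenCV 4.12 (cv2) and the standard library are available. Lean on these libraries where they do the work, as an engineer would, in place of code of your own. Each camera call takes 0.05 s, during which the arm holds its last target.

### The job

Load the shoemaker's bench press: set each heel blank on the bench in front of the lane of its own colour (there are three or four) and feed it with the push stick, never with the fingers under the clear guard, along its lane until it is fully home against the stop. When all are home, stand the push stick back on its black mat as it was, and only then throw the press's lever all the way over. Leave the other things on the bench alone.

Things in the scene. Friction and masses are not known exactly. Their poses are not given: they have to be found in the camera images.
- red_mid (a point): centre of the red heel blank, a loose flat block 36 mm (own x) by 44 mm (own y) by 20 mm high (own z), 40 g, with a dark brown line round its sides; half-way up, 10 mm above its underside. It may be absent.
- black_mid (a point): centre of the black heel blank, a loose flat block 36 mm (own x) by 44 mm (own y) by 20 mm high (own z), 40 g, with a dark brown line round its sides; half-way up, 10 mm above its underside. It may be absent.
- white_mid (a point): centre of the white heel blank, a loose flat block 36 mm (own x) by 44 mm (own y) by 20 mm high (own z), 40 g, with a dark brown line round its sides; half-way up, 10 mm above its underside. It may be absent.
- blue_mid (a point): centre of the blue heel blank, a loose flat block 36 mm (own x) by 44 mm (own y) by 20 mm high (own z), 40 g, with a dark brown line round its sides; half-way up, 10 mm above its underside. It may be absent.
- apron_red (a point): free spot on the open bench in front of the red lane, in line with it, where the blank's centre can be set down before it is fed: 55 mm before the lane walls begin. Given 10 mm above the bench. Axes as those of the press.
- apron_black (a point): free spot on the open bench in front of the black lane, in line with it, where the blank's centre can be set down before it is fed: 55 mm before the lane walls begin. Given 10 mm above the bench. Axes as those of the press.
- apron_white (a point): free spot on the open bench in front of the white lane, in line with it, where the blank's centre can be set down before it is fed: 55 mm before the lane walls begin. Given 10 mm above the bench. Axes as those of the press.
- apron_blue (a point): free spot on the open bench in front of the blue lane, in line with it, where the blank's centre can be set down before it is fed: 55 mm before the lane walls begin. Given 10 mm above the bench. Axes as those of the press.
- home_red (a point): where the centre of the red blank is when it is fully home: in the red lane against the stop at its end, 185 mm along the press's -y from the apron spot. 10 mm above the bench. Axes as those of the press. It lies under the fixed clear guard that roofs the lanes at 36 to 41 mm height from the press's y -30 mm to the stop.
- home_black (a point): where the centre of the black blank is when it is fully home: in the black lane against the stop at its end, 185 mm along the press's -y from the apron spot. 10 mm above the bench. Axes as those of the press. It lies under the fixed clear guard that roofs the lanes at 36 to 41 mm height from the press's y -30 mm to the stop.
- home_white (a point): where the centre of the white blank is when it is fully home: in the white lane against the stop at its end, 185 mm along the press's -y from the apron spot. 10 mm above the bench. Axes as those of the press. It lies under the fixed clear guard that roofs the lanes at 36 to 41 mm height from the press's y -30 mm to the stop.
- home_blue (a point): where the centre of the blue blank is when it is fully home: in the blue lane against the stop at its end, 185 mm along the press's -y from the apron spot. 10 mm above the bench. Axes as those of the press. It lies under the fixed clear guard that roofs the lanes at 36 to 41 mm height from the press's y -30 mm to the stop.
- press: fixed bench press with four straight feed lanes side by side at bench level. Origin on the bench; z up; blanks are fed along own -y. Lane centre lines at own x -84 (red), -28 (black), +28 (white), +84 mm (blue), marked by coloured patches. Lanes are 40 mm wide; grey walls 16 mm thick, 36 mm high, run from y +30 mm to the stop face at y -122 mm, with wedge noses that flare the mouths, reaching y +38 mm.
- stick_grip (a point): grip point of the loose push stick, on its orange upright handle (24 mm own x by 34 mm own y, top 85 mm above the underside), 62 mm above the underside. The handle stands on a wooden blade 32 mm wide (own x), 14 mm thick, 180 mm long, running along own y from 40 mm behind the grip point to its pushing tip 140 mm ahead, along own -y. 100 g; stands by itself on its blade.
- stick_tip (a point): middle of the flat pushing end face of the stick's blade, 140 mm from the grip point along the stick's own -y, 7 mm above the underside
- mat_spot (a point): place of the stick's handle on its fixed black rubber mat, on the mat's top face. The mat is 70 mm (own x) by 230 mm (own y), 4 mm thick, from own y -165 to +65 mm; the blade lies along own y, tip to own -y.
- lever (a joint): hand lever of the press, swinging about an axis along the press's own y: 0 leans to the press's own -x, 1.0 rad (its end stop) leans to own +x; starts between 0 and 0.15; needs about 1 N, stays where it is left; it lowers a green crossbar (below 90 mm) with pads that stop just above the blanks
- lever_tip (a point): centre of the red ball (26 mm across) on the lever's end, 80 mm from its hinge, which lies 22 mm above the bench at the press's own x 0, y -195 mm. The ball is 92 mm high at both ends of its swing and moves 77 mm along own x.
- wax: bystander: low tan wax tin with a pale lid, 64 mm across, 35 mm high; origin at its bottom centre; leave alone
- cement: bystander: amber cement jar with white cap, 60 mm across, 110 mm high; origin at its bottom centre; leave alone
- hammer: bystander: shoemaker's hammer lying on the bench; leave alone
- awl: bystander: awl lying on the bench; leave alone
- dauber: bystander: brush lying on the bench; leave alone
- polish: bystander: low dark grey polish tin with a pale lid, 60 mm across, 40 mm high; origin at its bottom centre; leave alone

How it is judged:
On the way, in this order (a step that is already met when the one before it is completed fails the run):
1. every blank present is home in the lane of its colour (y of red_mid in the frame of home_red below 0.005 m and horizontal distance between red_mid and home_red below 0.008 m and angle between the y axis of red_mid and the y axis of home_red, either way round below 0.12 rad and height (world z) of each of red_mid, black_mid, white_mid, blue_mid below 0.016 m and y of black_mid in the frame of home_black below 0.005 m and horizontal distance between black_mid and home_black below 0.008 m and angle between the y axis of black_mid and the y axis of home_black, either way round below 0.12 rad and y of white_mid in the frame of home_white below 0.005 m and horizontal distance between white_mid and home_white below 0.008 m and angle between the y axis of white_mid and the y axis of home_white, either way round below 0.12 rad and y of blue_mid in the frame of home_blue below 0.005 m and horizontal distance between blue_mid and home_blue below 0.008 m and angle between the y axis of blue_mid and the y axis of home_blue, either way round below 0.12 rad), for 0.2 s.
2. the push stick stands back on its mat, released (horizontal distance between stick_grip and mat_spot below 0.03 m and angle between stick_grip's own z axis and vertical below 0.1 rad and angle between the y axis of stick_grip and the y axis of mat_spot, either way round below 0.25 rad and height (world z) of stick_grip between 0.06 and 0.072 m and contact force between the fingers and stick below 0.1 N), for 0.2 s.
3. the lever is thrown over (value of joint lever above 0.85 rad), for 0.2 s.
At the end, for the whole second after the job is handed in: Every blank present is in the lane of its colour, flat, within 5 mm of the stop and straight to 0.12 rad; the stick stands upright and free on the mat, handle within 30 mm of its place and straight to 0.25 rad; the lever is past 0.85 rad (all of step 1 and all of step 2 and value of joint lever above 0.85 rad); the robot touches nothing.
It fails at once if the fingers touch a blank under the guard ((contact force between the fingers and red above 0.5 N and y of red_mid in the frame of press below -0.05 m) or (contact force between the fingers and black above 0.5 N and y of black_mid in the frame of press below -0.05 m) or (contact force between the fingers and white above 0.5 N and y of white_mid in the frame of press below -0.05 m) or (contact force between the fingers and blue above 0.5 N and y of blue_mid in the frame of press below -0.05 m)).
It fails at once if a bystander is shifted by more than 30 mm (distance of any of wax, cement, hammer, awl, dauber, polish from where it was at the start of the episode above 0.03 m).
Of red, black, white, blue only 3 to 4 are there at a start; the rules pass over those that are not, and their reading is None.
At some moment in a run one of red, black, white, blue may be knocked a few centimetres aside while the robot is not near it.
Once in a run the grip may slacken for a moment while it holds something.
It also fails if it takes over 210 s, if anything falls off the work surface, if the arm or the gripper's body presses on something with over 40 N, if the wrist force passes 120 N, or if a joint passes its speed limit or range.

## Working session

There is one attempt and no reset: what is moved stays moved. The work goes in short steps, each a Python script; the robot and the scene stay as the last script left them, time stands still between calls to the robot, and variables do not carry over. Pictures are saved under pics/ and viewed, and the job is handed in when it is done.

```bash
ls; mkdir -p pics; python3 - <<'E'
from bench import manip
import cv2
for n in ["scene","top","wrist"]:
    p,d=manip.grab_frame(n); cv2.imwrite(f"pics/a_{n}.png",p[:,:,::-1])
    c=manip.get_calibration(n); print(n,c["camera_matrix"].tolist() if hasattr(c["camera_matrix"],'tolist') else c["camera_matrix"],c["k1"],c["R"],c["t"])
for o in ["red_mid","black_mid","white_mid","blue_mid","stick_grip","press","lever_tip","mat_spot","home_red","wax","polish","cement"]:
    for n in ["scene","top"]:
        try: print(o,n,[(x["at"],x["confidence"]) for x in manip.look_for(n,o)][:2])
        except Exception as e: print(o,n,e)
print(manip.current_time())
E
```

```text
pics
scene [[395.57666636118523, 0.0, 253.39264450594467], [0.0, 395.57666636118523, 187.35143575726838], [0.0, 0.0, 1.0]] 0.03956145268579613 [[-0.55463261  0.83206896 -0.00662692]
 [ 0.62277947  0.40981831 -0.66647932]
 [-0.55184092 -0.37377828 -0.74549406]] [ 0.25124693 -0.30556232  1.48237874]
top [[372.3748894607141, 0.0, 255.54890064126732], [0.0, 372.3748894607141, 186.84982541476904], [0.0, 0.0, 1.0]] -0.05049886311781821 [[-0.01141713 -0.99993085  0.00281755]
 [-0.99133041  0.01094999 -0.13093554]
 [ 0.13089563 -0.00428803 -0.99138688]] [0.06052322 0.55975319 1.14588942]
wrist [[314.69224437033967, 0.0, 259.8864399478124], [0.0, 314.69224437033967, 189.49468713807738], [0.0, 0.0, 1.0]] -0.03022227045489991 [[ 0.40656494 -0.91362132 -0.00101639]
 [-0.86543707 -0.38547881  0.32003869]
 [-0.29278597 -0.12923689 -0.94740393]] [-0.54740738 -0.0407434   0.38081313]
red_mid scene [([0.4498, 0.0857, 0.0195], 0.55)]
red_mid top [([0.4464, 0.0871, 0.0188], 0.49), ([0.5484, -0.1192, 0.0256], 0.4)]
black_mid scene [([0.5252, 0.3204, 0.0181], 0.68)]
black_mid top [([0.625, 0.2056, 0.0165
[... 382 characters left out ...]
s scene [([0.5662, -0.1025, 0.0179], 0.79)]
press top [([0.5503, -0.1174, 0.0217], 0.93)]
lever_tip scene []
lever_tip top [([0.5207, -0.2842, 0.1006], 0.54)]
mat_spot scene [([0.642, 0.1974, 0.0038], 0.89)]
mat_spot top [([0.6119, 0.1841, 0.0086], 0.92)]
home_red scene [([0.5687, -0.1026, 0.0149], 0.97)]
home_red top [([0.5516, -0.1183, 0.0238], 0.61)]
wax scene [([0.57, 0.4497, 0.0364], 0.77)]
wax top [([0.5611, 0.4411, 0.0356], 0.78), ([0.6238, 0.2033, 0.0178], 0.27)]
polish scene [([0.7659, 0.162, 0.0381], 0.59)]
polish top [([0.7595, 0.1545, 0.0382], 0.71)]
cement scene [([0.3475, 0.2261, 0.0754], 0.56)]
cement top [([0.327, 0.2155, 0.1149], 0.55), ([0.5468, -0.1147, 0.0205], 0.5)]
1.35
```

View pics/a_top.png

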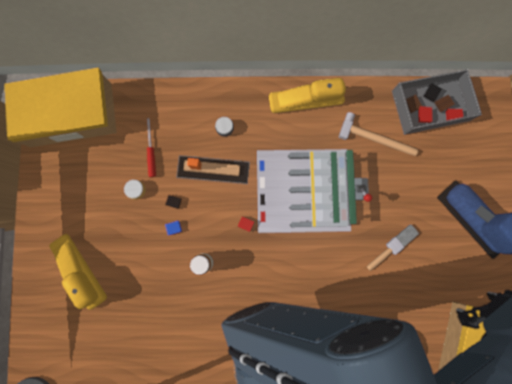

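View pics/a_scene.png

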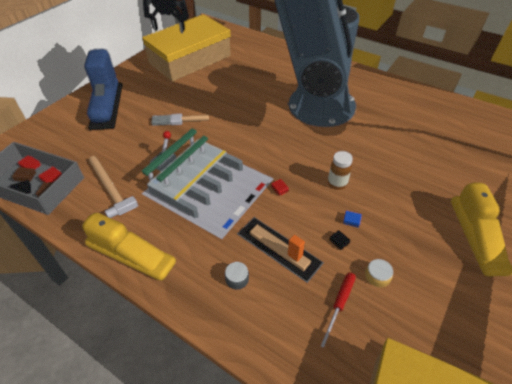

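View pics/a_wrist.png

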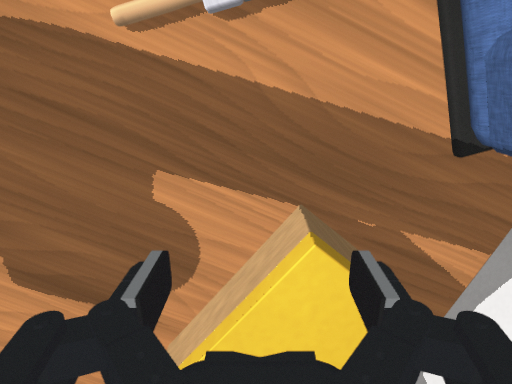

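```bash
cat > h.py <<'E'
from bench import manip
import numpy as np, cv2
def ori(a):
    # tool down, jaw axis (tool y) along world angle a
    x=np.array([0,0,-1.]); y=np.array([np.cos(a),np.sin(a),0]); return np.stack([x,y,np.cross(x,y)],1)
def pts(n,cal,d,uv=None):
    K=cal["camera_matrix"]; k1=cal["k1"]
    if uv is None:
        v,u=np.mgrid[0:d.shape[0],0:d.shape[1]]; uv=np.stack([u.ravel(),v.ravel()],1)
        z=d.ravel()
    else:
        uv=np.atleast_2d(uv); z=d[uv[:,1].round().astype(int),uv[:,0].round().astype(int)]
    r=cv2.undistortPoints(uv.astype(np.float64).reshape(-1,1,2),np.array(K,float),np.array([k1,0,0,0.])).reshape(-1,2)
    P=np.column_stack([r*z[:,None],z]); return (P-np.array(cal["t"]))@np.array(cal["R"])
def proj(cal,X):
    p,_=cv2.projectPoints(np.atleast_2d(X).astype(float),cv2.Rodrigues(np.array(cal["R"]))[0],np.array(cal["t"],float),np.array(cal["camera_matrix"]),np.array([cal["k1"],0,0,0.])); return p.reshape(-1,2)
def snap(n,tag):
    cal=manip.get_calibration(n); p,d=manip.grab_frame(n)
    cv2.imwrite(f"pics/{tag}.png",p[:,:,::-1]); np.savez(f"/tmp/{tag}.npz",p=p,d=d,K=cal["camera_matrix"],k1=cal["k1"],R=cal["R"],t=cal["t"])
    return p,d,cal
E
python3 - <<'E'
from h import *
R=manip.current_tcp_rot(); p=manip.current_ee_pos()
c=manip.get_calibration("wrist")
C=-np.array(c["R"]).T@np.array(c["t"]); 
print(np.array(R).round(3)); print("cam in tool",np.array(R).T@(C-p)); print("axis",np.array(R).T@np.array(c["R"])[2])
for q in [(0.45,0.15,0.42),(0.45,-0.02,0.4)]:
  for a in [0,np.pi,np.pi/2,-np.pi/2]:
    print(q,a,manip.inverse_kinematics(q,ori(a)))
E
```

```text
[[ 0.     0.408 -0.913]
 [ 0.    -0.913 -0.408]
 [-1.    -0.    -0.   ]]
cam in tool [-0.14235599 -0.00200515 -0.08263712]
axis [ 9.47377873e-01 -4.89916555e-04  3.20117049e-01]
(0.45, 0.15, 0.42) 0 [ 2.23562252e-01  7.48612539e-02  1.53951629e+00 -4.44089210e-16
  1.52721511e+00  2.23562252e-01]
(0.45, 0.15, 0.42) 3.141592653589793 None
(0.45, 0.15, 0.42) 1.5707963267948966 [ 2.23562252e-01  7.48612539e-02  1.53951629e+00 -4.44089210e-16
  1.52721511e+00 -1.34723408e+00]
(0.45, 0.15, 0.42) -1.5707963267948966 [ 2.23562252e-01  7.48612539e-02  1.53951629e+00 -4.44089210e-16
  1.52721511e+00  1.79435858e+00]
(0.45, -0.02, 0.4) 0 [-1.47830878e-01  3.25231754e-02  1.63048975e+00 -4.44089210e-16
  1.47857973e+00 -1.47830878e-01]
(0.45, -0.02, 0.4) 3.141592653589793 None
(0.45, -0.02, 0.4) 1.5707963267948966 [-1.47830878e-01  3.25231754e-02  1.63048975e+00 -4.44089210e-16
  1.47857973e+00 -1.71862721e+00]
(0.45, -0.02, 0.4) -1.5707963267948966 [-1.47830878e-01  3.25231754e-02  1.63048975e+00 -4.44089210e-16
  1.47857973e+00  1.42296545e+00]
```

```bash
python3 - <<'E'
from h import *
manip.set_gripper(1.0,60)
manip.move_ptp((0.53,-0.02,0.36),ori(0)); snap("wrist","b1")
print(manip.look_for("wrist","lever_tip"))
manip.move_ptp((0.50,0.24,0.40),ori(np.pi/2)); snap("wrist","b2")
snap("top","b3")
for o in ["red_mid","black_mid","blue_mid","stick_grip","mat_spot"]: print(o,[(x["at"],x["confidence"]) for x in manip.look_for("wrist",o)])
print(manip.current_time())
E
```

```text
[{'at': [0.5164, -0.2766, 0.0972], 'confidence': 0.69}]
red_mid [([0.4444, 0.0913, 0.0183], 0.58)]
black_mid [([0.5209, 0.3168, 0.0213], 0.66)]
blue_mid [([0.4337, 0.316, 0.0182], 0.76)]
stick_grip [([0.6226, 0.2114, 0.0124], 0.83), ([0.4461, 0.0898, 0.0183], 0.22)]
mat_spot [([0.6088, 0.1878, 0.003], 0.91)]
5.15
```

View pics/b1.png

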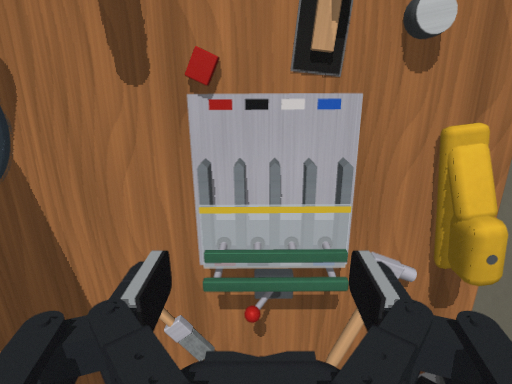

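View pics/b2.png

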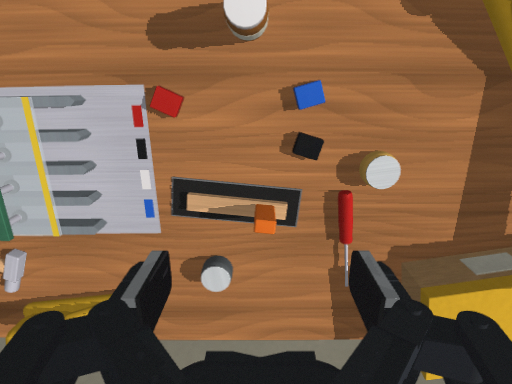

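```bash
cat > fit.py <<'E'
from h import *
def load(t):
    z=np.load(f"/tmp/{t}.npz"); cal=dict(camera_matrix=z["K"],k1=float(z["k1"]),R=z["R"],t=z["t"]); return z["p"],z["d"],cal
if __name__=="__main__":
  for t in ["b1","b2"]:
    p,d,cal=load(t); P=pts("wrist",cal,d); hsv=cv2.cvtColor(p,cv2.COLOR_RGB2HSV).reshape(-1,3); rgb=p.reshape(-1,3).astype(int)
    X,Y,Z=P.T; ok=d.ravel()>0
    print(t,"bench z med",np.median(Z[ok&(abs(Z)<.01)]))
    r,g,b=rgb.T
    masks=dict(red=(r>100)&(g<60)&(b<60),blue=(b>100)&(r<90)&(g<110),black=(r<45)&(g<45)&(b<45))
    def comps(m,name):
        n,l,s,c=cv2.connectedComponentsWithStats(m.reshape(d.shape).astype(np.uint8))
        for i in range(1,n):
            if s[i,4]>60:
                q=P[(l.ravel()==i)]; zz=q[:,2]
                (cx,cy),wh,a=cv2.minAreaRect((q[:,:2]*1000).astype(np.float32))
                if .3<cx/1000<.75 and -.4<cy/1000<.45: print(name,c[i].round(),"rect",round(cx,1),round(cy,1),np.round(wh,1),round(a,1),"z",zz.min().round(4),np.median(zz).round(4),zz.max().round(4))
    for k,m in masks.items(): comps(m&ok&(Z<.06),k)
    comps((r>120)&(g<60)&(b<60)&ok&(Z>.06),"ball")
    comps(ok&(Z>.02)&(Z<.0385)&(X>.4)&(X<.7)&(Y<.1)&(abs(r-g)<25),"walls")
    comps(ok&(r>180)&(g>60)&(g<130)&(b<80)&(Z>.05),"handle")
    comps(ok&(Z>.01)&(Z<.022)&(X>.55)&(Y>.05)&(r>b+40)&(Y<.27),"blade")
E
python3 fit.py
```

```text
b1 bench z med -9.335979087814416e-05
red [201.  65.] rect 442.6 89.2 [44.6 39.3] 63.6 z 0.0011 0.0198 0.0225
red [220. 104.] rect 467.7 33.0 [13.7 34.1] 89.8 z -0.0008 0.0013 0.0035
blue [329. 104.] rect 636.2 34.2 [35.2 13.6] 0.2 z -0.0011 0.0013 0.0036
black [319.  41.] rect 618.0 130.3 [98.8 70.2] 84.6 z 0.0007 0.0038 0.0068
black [414.  27.] rect 747.2 138.6 [12.7 46.2] 48.9 z 0.005 0.022 0.034
black [256. 104.] rect 523.9 33.6 [12.1 32.5] 89.8 z -0.0016 0.0015 0.0034
ball [252. 313.] rect 515.2 -278.9 [21.4 20.5] 41.5 z 0.0874 0.1008 0.1065
walls [203. 184.] rect 440.3 -86.9 [17.8 71.5] 1.0 z 0.0203 0.0355 0.0385
walls [239. 184.] rect 495.5 -84.8 [16.  68.1] 0.3 z 0.0201 0.0356 0.0381
walls [293. 184.] rect 588.0 -85.1 [103.   69.5] 0.7 z 0.0201 0.0356 0.0384
walls [345. 183.] rect 663.7 -85.6 [71.6 18.9] 87.6 z 0.0202 0.0354 0.038
walls [272. 276.] rect 551.8 -259.8 [67.6  4.9] 0.1 z 0.0202 0.0237 0.0269
walls [258. 295.] rect 527.0 -299.4 [16.5 18.7] 79.9 z 0.0229 0.0247 0.0265
walls [281. 295.] rect 566.5 -299.9 [24. 43.] 74.5 z 0.0221 0.0258 0.0384
blade [326.  25.] rect 6
[... 357 characters left out ...]
7 z -0.0025 0.0195 0.0222
blue [149. 208.] rect 635.3 33.9 [15.6 33.5] 89.4 z -0.0008 0.0013 0.0038
black [307. 146.] rect 517.5 321.0 [43.6 35.7] 72.9 z 0.0106 0.0197 0.0222
black [141. 149.] rect 523.8 32.9 [14.4 34.2] 88.4 z -0.0013 0.0011 0.0038
black [232. 198.] rect 623.9 195.3 [227.6  70.2] 84.1 z 0.0003 0.0038 0.0066
walls [ 54. 101.] rect 441.9 -84.9 [24.6 70.1] 6.0 z 0.0202 0.0355 0.0384
walls [ 66. 168.] rect 554.5 -88.9 [165.6  78.2] 0.4 z 0.02 0.0355 0.0385
walls [ 80. 228.] rect 662.2 -88.8 [78.  27.7] 77.2 z 0.0201 0.0351 0.0384
handle [265. 226.] rect 632.5 248.5 [31.1 21.7] 82.9 z 0.0861 0.0887 0.0911
blade [225. 204.] rect 626.2 190.3 [162.5  32.8] 84.1 z 0.01 0.0176 0.0217
```

```bash
cat > fit2.py <<'E'
from fit import *
def rect(q): 
    (cx,cy),(w,h),a=cv2.minAreaRect((q[:,:2]*1000).astype(np.float32))
    if w<h: a+=90   # angle of long side
    return np.round([cx,cy,max(w,h),min(w,h),(a+90)%180-90],1)
def big(m,shape):
    n,l,s,c=cv2.connectedComponentsWithStats(m.reshape(shape).astype(np.uint8)); i=1+np.argmax(s[1:,4]); return l.ravel()==i
def blanks(t):
    p,d,cal=load(t); P=pts("",cal,d); r,g,b=p.reshape(-1,3).astype(int).T; X,Y,Z=P.T
    top=(d.ravel()>0)&(Z>.0165)&(Z<.024)
    out={}
    for k,m in dict(red=(r>90)&(g<70)&(b<70),blue=(b>90)&(r<90)&(g<120),black=(r<60)&(g<60)&(b<60)).items():
        m=m&top&(Y<.36)&(X<.66)&(X>.35)&(Y>-.07)
        if m.sum()>40: out[k]=rect(P[big(m,d.shape)])
    return out
if __name__=="__main__":
  for t in ["b1","b2"]:
    print(t,blanks(t))
    p,d,cal=load(t); P=pts("",cal,d); r,g,b=p.reshape(-1,3).astype(int).T; X,Y,Z=P.T; ok=d.ravel()>0
    for c in [-112,-56,0,56,112]:
        m=ok&(Z>.030)&(Z<.0385)&(abs(X-.5518-c/1000)<.016)&(Y>-.117)&(Y<0)
        q=P[m]; lo=q[q[:,1]<-.07]
        print(c,"xmid",np.round((np.percentile(lo[:,0],2)+np.percentile(lo[:,0],98))/2,4),"slope",np.polyfit(lo[:,1],lo[:,0],1)[0].round(3),"tip y",np.sort(q[:,1])[-6:].round(4)) if len(lo) else 0
  Q=P[ok&(Z>.012)&(Z<.021)&(X>.55)&(X<.7)&(Y>.05)&(Y<.33)&(r>b+40)]; 
  print("blade",rect(Q)); M=P[big(ok&(r<60)&(g<60)&(b<60)&(Z<.007)&(X>.55)&(X<.7)&(Y>.05)&(Y<.34),d.shape)]; print("mat",rect(M))
  H=P[ok&(Z>.085)&(Z<.093)&(X>.55)&(X<.7)&(Y>.05)&(Y<.33)]; print("handle",rect(H),len(H))
E
python3 fit2.py; sed -i 's/^/ /;s/^ //' fit2.py
```

```text
b1 {'red': array([444.2,  88.5,  44.2,  35.9,  64.9])}
-112 xmid 0.4396 slope -0.007 tip y [-0.0533 -0.0529 -0.0528 -0.0527 -0.0516 -0.0513]
-56 xmid 0.4957 slope -0.002 tip y [-0.0528 -0.0526 -0.0523 -0.0515 -0.0513 -0.0508]
0 xmid 0.5518 slope -0.013 tip y [-0.0531 -0.0526 -0.0523 -0.0517 -0.0514 -0.0508]
56 xmid 0.6073 slope -0.013 tip y [-0.0532 -0.0526 -0.052  -0.0518 -0.0516 -0.0504]
112 xmid 0.6636 slope 0.005 tip y [-0.0527 -0.0518 -0.0515 -0.0514 -0.0508 -0.0504]
b2 {'red': array([443.5,  89.1,  44.1,  35.3,  66.5]), 'blue': array([434. , 320.1,  43.8,  36. , -74.7]), 'black': array([518. , 321.3,  44.3,  36.4,  72.5])}
-112 xmid 0.4398 slope -0.038 tip y [-0.0525 -0.0524 -0.0524 -0.0519 -0.0515 -0.0508]
-56 xmid 0.4958 slope 0.005 tip y [-0.0529 -0.0528 -0.0527 -0.0516 -0.0513 -0.0512]
0 xmid 0.5513 slope 0.011 tip y [-0.0526 -0.0522 -0.0519 -0.0519 -0.0515 -0.0499]
56 xmid 0.6076 slope 0.005 tip y [-0.0525 -0.0518 -0.0512 -0.051  -0.0509 -0.0503]
112 xmid 0.6637 slope 0.013 tip y [-0.0516 -0.0514 -0.0514 -0.0504 -0.0503 -0.0494]
blade [627.1 198.2 178.2  32.8  84. ]
mat [624.4 194.3 230.2  71.7  84.1]
handle [632.3 247.1  33.7  23.7  83.5] 294
```

```bash
cat > act.py <<'E'
from h import *
PX,PY,YAW=.5517,-.0893,.004
def press(x,y,z):
    c,s=np.cos(YAW),np.sin(YAW); return np.array([PX+c*x-s*y,PY+s*x+c*y,z])
LANE=dict(red=-.084,black=-.028,white=.028,blue=.084)
def place(color,x,y,ang,via=None):
    """x,y in mm, ang long side deg"""
    a=np.radians(ang%180); o=ori(a); t=ori(np.pi/2+YAW)
    X,Y=x/1000,y/1000
    manip.set_gripper(0.9)
    manip.move_ptp((X,Y,.09),o); manip.move_l((X,Y,.002),max_speed=.15)
    manip.set_gripper(0.0,40); print("width",manip.current_grip_width())
    manip.move_l((X,Y,.055),max_speed=.15)
    for v in via or []: manip.move_l((*v,.055),t,max_speed=.3)
    A=press(LANE[color],.085,0)
    manip.move_l((A[0],A[1],.055),t,max_speed=.25); print("width",manip.current_grip_width())
    manip.move_l((A[0],A[1],.003),max_speed=.12); print("force",manip.current_force())
    manip.set_gripper(0.75)
    manip.move_l((A[0],A[1],.09),max_speed=.25)
E
python3 - <<'E'
from act import *
place("red",443.8,88.8,65.7)
print(manip.current_time())
place("blue",434,320.1,-74.7,via=[(.48,.1)])
print(manip.current_time())
snap("top","c_top"); snap("wrist","c_w")
E
```

```text
width 0.5053951704369624
width 0.5040082489593125
force [-0.33653216 -0.19236695 -1.20143411]
10.4417
width 0.0008686113685671
width -0.0024885215032776505
force [ 0.18654956  0.23842396 -0.21853342]
17.4167
```

View pics/c_top.png

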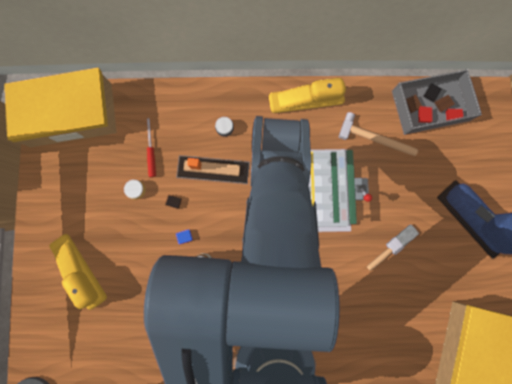

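View pics/c_w.png

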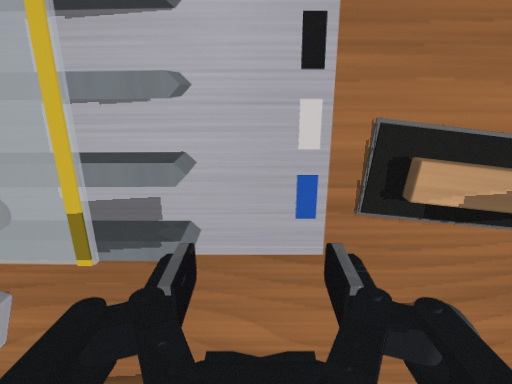

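```bash
python3 - <<'E'
from act import *
manip.set_gripper(0.9)
manip.move_ptp((0.50,0.24,0.40),ori(np.pi/2)); snap("wrist","d1")
from fit2 import blanks
print(blanks("d1"))
E
```

```text
{'red': array([466.7,  -1.7,  44.5,  34.2,  89.8]), 'blue': array([405.8, 285.5,  43.7,  34.9, -72.9]), 'black': array([518. , 321.1,  43.8,  36. ,  72.3])}
```

View pics/d1.png

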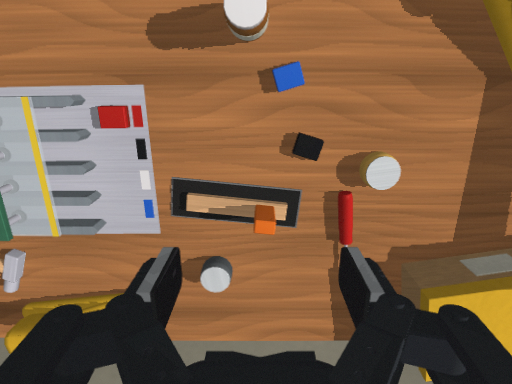

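```bash
python3 - <<'E'
from act import *
place("blue",405.8,285.5,107.1,via=[(.50,.1)])
w=manip.current_time(); print(w)
place("black",518,321.1,72.3)
manip.move_ptp((0.53,0.10,0.36),ori(0)); snap("wrist","e1")
from fit2 import blanks
print(blanks("e1"),manip.current_time())
E
```

```text
width 0.49979142467906074
width 0.5039485551910059
force [0.10393284 0.04984369 0.2925078 ]
25.6083
width 0.504975025025946
width 0.5012214509202639
force [ 0.09663868  0.0952156  -0.36909904]
{'red': array([467.4,  -0.7,  42.4,  34.4,  89.3]), 'blue': array([632.8,  -0.7,  42.6,  36. ,  89.3]), 'black': array([523.9,  -0.8,  42.7,  33.1,  89.6])} 33.3083
```

View pics/e1.png

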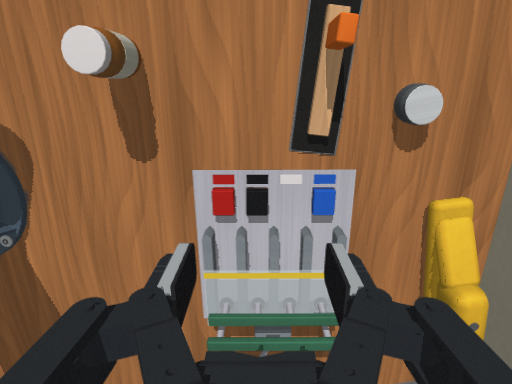

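```bash
cat >> act.py <<'E'
def push(color,h,y0=.258,yend=.062):
    t=ori(YAW); x=LANE[color]
    A=press(x,y0,0); cur=manip.current_ee_pos()
    manip.move_l((A[0],A[1],.085),t,max_speed=.2)
    manip.move_l((A[0],A[1],.041+h),max_speed=.1)
    f0=np.array(manip.current_force())
    y=y0
    for y in list(np.arange(y0-.02,yend+.012,-.03))+list(np.arange(yend+.012,yend-.0061,-.002)):
        B=press(x,y,0); manip.move_l((B[0],B[1],.041+h),max_speed=.08)
        f=np.array(manip.current_force())-f0
        print(round(y,4),f.round(1),round(manip.current_grip_width(),3))
        if abs(f[1])>8: print("contact"); break
E
python3 - <<'E'
from act import *
o=ori(np.radians(-6.2)); G=(.6323,.2471)
manip.set_gripper(0.8)
manip.move_ptp((*G,.13),o); manip.move_l((*G,.045),max_speed=.12)
manip.set_gripper(0,80); print(manip.current_grip_width())
manip.move_l((*G,.085),max_speed=.1)
print(manip.current_grip_width(),manip.current_force()); snap("wrist","f1"); snap("scene","f2")
print(manip.current_time())
E
```

```text
0.2701095554354052
0.27199081001670705 [-0.21282692  0.60561595 -0.78780937]
36.6333
```

View pics/f1.png

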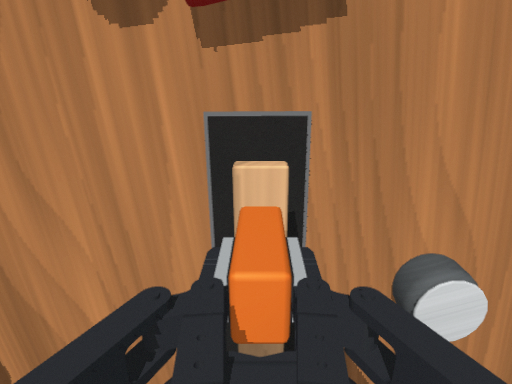

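View pics/f2.png

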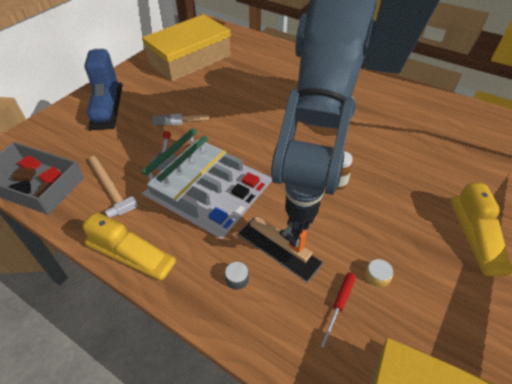

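```bash
python3 - <<'E'
from act import *
push("red",.0015)
snap("wrist","g1"); snap("scene","g2"); snap("top","g3"); print(manip.current_time())
E
```

```text
0.238 [ 0.7 -0.   0.2] 0.269
0.208 [ 0.1 -0.5  0.5] 0.269
0.178 [ 0.1 -0.6  1. ] 0.27
0.148 [ 0.3 -1.3  0.1] 0.277
0.118 [-0.7 -0.7  0.7] 0.272
0.088 [ 0.3 -0.5  0.1] 0.272
0.074 [-0.1  0.6  0.2] 0.272
0.072 [ 0.5 -1.   0.3] 0.274
0.07 [-0.4 -0.3  0.1] 0.272
0.068 [ 0.8 -0.7 -0.8] 0.266
0.066 [-0.7 -0.7  0.3] 0.273
0.064 [-0.8 -0.2  0.2] 0.269
0.062 [-0.2  0.8  0.8] 0.274
0.06 [ 0.  21.3  8.7] 0.27
contact
43.525
```

View pics/g2.png

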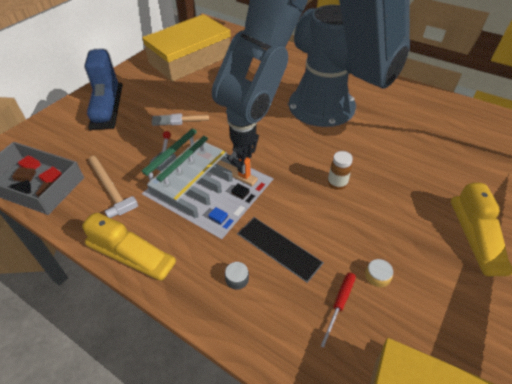

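View pics/g3.png

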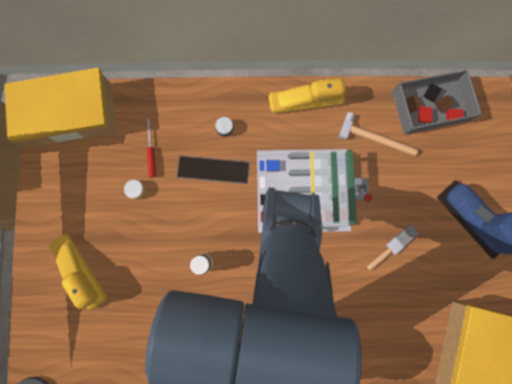

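```bash
python3 - <<'E'
from act import *
def back(c,h):
    B=press(LANE[c],.258,0); manip.move_l((B[0],B[1],.041+h),max_speed=.15); manip.move_l((B[0],B[1],.085),max_speed=.15)
back("red",.0015)
snap("wrist","h1");snap("top","h2"); push("black",.0015); back("black",.0015); snap("wrist","h3"); snap("scene","h4"); snap("top","h5"); print(manip.current_time())
E
python3 -c "
import cv2,numpy as np
a=cv2.imread('pics/h5.png')[130:250,150:400]; b=cv2.imread('pics/h4.png')[110:300,130:380]
cv2.imwrite('pics/h6.png',np.vstack([cv2.resize(a,(600,288)),cv2.resize(b,(400,304)) if 0 else cv2.copyMakeBorder(cv2.resize(b,(400,304)),0,0,0,200,0)]))"
```

```text
0.238 [ 0.5 -0.2  1.7] 0.27
0.208 [-0.   0.5  1.5] 0.268
0.178 [0.6 0.6 1.5] 0.273
0.148 [-0.6  1.1  1.5] 0.269
0.118 [-0.9  0.7  0.7] 0.269
0.088 [-0.4  0.9  0.9] 0.265
0.074 [0.7 0.9 1.1] 0.273
0.072 [0.1 0.8 0.8] 0.27
0.07 [0.7 0.3 1.1] 0.271
0.068 [0.3 0.2 1.5] 0.272
0.066 [-0.6  0.6  2. ] 0.272
0.064 [0.1 0.2 1. ] 0.268
0.062 [0.4 1.  1. ] 0.27
0.06 [-0.5 19.2  8.4] 0.274
contact
53.6833
```

View pics/h6.png

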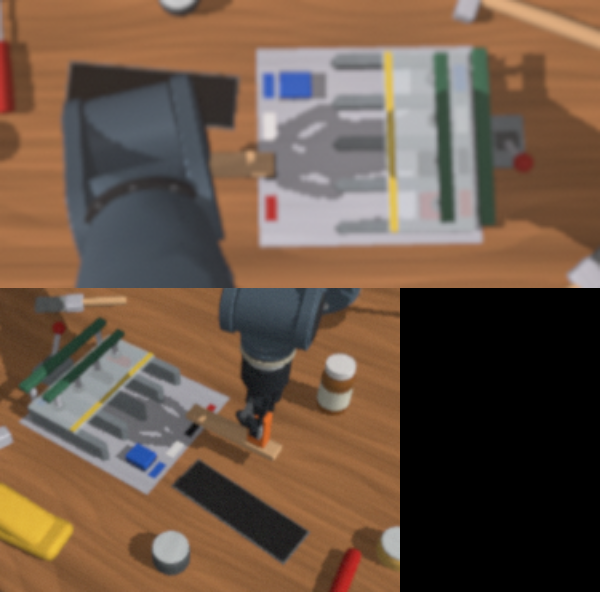

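View pics/h3.png

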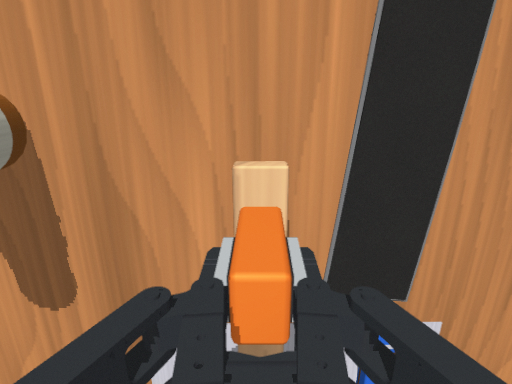

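```bash
python3 - <<'E'
from act import *
def back(c,h):
    B=press(LANE[c],.258,0); manip.move_l((B[0],B[1],.041+h),max_speed=.15); manip.move_l((B[0],B[1],.085),max_speed=.15)
push("blue",.006); snap("wrist","i0"); back("blue",.006); snap("wrist","i1");snap("top","i2"); snap("scene","i4"); print(manip.current_time())
E
python3 -c "
import cv2,numpy as np
a=cv2.imread('pics/i2.png')[130:250,150:400]; b=cv2.imread('pics/i4.png')[110:300,130:380]
cv2.imwrite('pics/i6.png',np.vstack([cv2.resize(a,(600,288)),cv2.copyMakeBorder(cv2.resize(b,(400,304)),0,0,0,200,0)]))"
```

```text
0.238 [ 0.1 -0.6  0.3] 0.273
0.208 [-1.1 -0.5 -0.2] 0.27
0.178 [ 0.   0.4 -0.2] 0.272
0.148 [-0.5 -0.3  0.2] 0.27
0.118 [-0.8 -0.  -0.2] 0.271
0.088 [-0.4 -0.4  0. ] 0.271
0.074 [ 0.2 -0.6  0.8] 0.269
0.072 [-0.6 -1.2 -0.2] 0.268
0.07 [-0.2 -0.1 -0.6] 0.274
0.068 [-0.3 -0.1 -0.6] 0.272
0.066 [ 0.5 -1.2 -0. ] 0.272
0.064 [-0.7  0.   0.7] 0.27
0.062 [-0.1  1.3  0.1] 0.272
0.06 [-0.9 12.9  5.1] 0.272
contact
62.0917
```

View pics/i6.png

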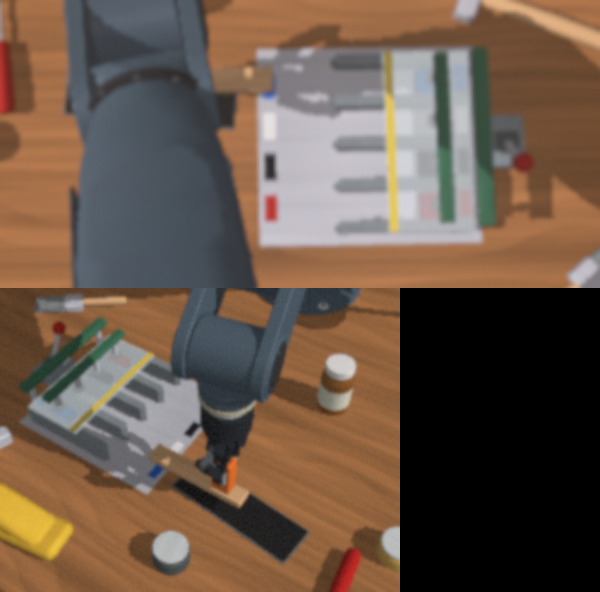

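View pics/i1.png

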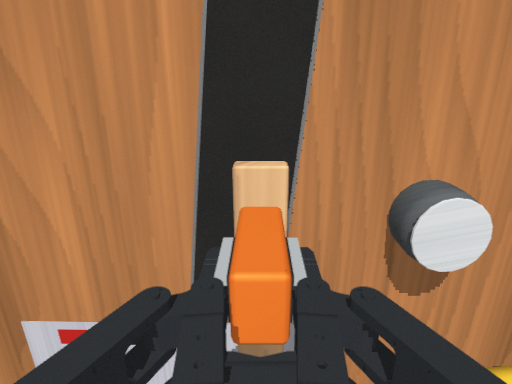

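```bash
python3 - <<'E'
from act import *
o=ori(np.radians(-6)); G=(.6302,.245)
manip.move_l((*G,.085),o,max_speed=.15); manip.move_l((*G,.0455),max_speed=.08); print(manip.current_force(), manip.current_grip_width())
manip.set_gripper(0.8); manip.move_l((*G,.14),max_speed=.15)
manip.move_ptp((0.53,0.02,0.30),ori(0)); snap("wrist","j1")
manip.move_ptp((0.50,0.24,0.40),ori(np.pi/2)); snap("wrist","j2"); print(manip.current_time())
from fit2 import *
p,d,cal=load("j2"); P=pts("",cal,d); r,g,b=p.reshape(-1,3).astype(int).T; X,Y,Z=P.T; ok=d.ravel()>0
Q=P[ok&(Z>.012)&(Z<.021)&(X>.55)&(X<.7)&(Y>.05)&(Y<.33)&(r>b+40)]
H=P[ok&(Z>.08)&(Z<.095)&(X>.55)&(X<.7)&(Y>.05)&(Y<.33)]; print("blade",rect(Q),"handle",rect(H),np.median(H[:,2]))
p,d,cal=load("j1")
for c,x in LANE.items(): print(c, proj(cal,[press(x,-.078,.02),press(x,-.122,.02),press(x-.018,-.1,.02),press(x+.018,-.1,.02)]).round(1).tolist())
im=cv2.imread("pics/j1.png")
for c,x in LANE.items():
    q=proj(cal,[press(x+sx,y,.02) for sx,y in [(-.018,-.078),(.018,-.078),(.018,-.122),(-.018,-.122)]])
    cv2.polylines(im,[(q*16).astype(np.int32)],True,(0,255,255),1,cv2.LINE_AA,4)
print(q)
im=im[120:384,150:400]; cv2.imwrite("pics/j3.png",cv2.resize(im,(568,600),interpolation=cv2.INTER_CUBIC))
E
```

```text
[-0.21981998 -0.83301004  1.83551933] 0.27329758351288086
66.9667
blade [623.6 195.7 177.9  32.5  83.7] handle [628.9 244.7  33.9  23.9  83.7] 0.08832649526144272
red [[220.6, 269.1], [221.8, 292.9], [209.8, 281.2], [232.6, 281.2]]
black [[256.7, 269.1], [256.9, 292.8], [245.4, 281.2], [268.3, 281.1]]
white [[292.8, 268.9], [292.0, 292.7], [281.0, 281.0], [303.9, 280.9]]
blue [[328.9, 268.7], [327.0, 292.5], [316.6, 280.8], [339.4, 280.7]]
[[317.35246676 268.7646434 ]
 [340.52206601 268.60624176]
 [338.28943775 292.38144255]
 [315.79690081 292.55079871]]
```

View pics/j1.png

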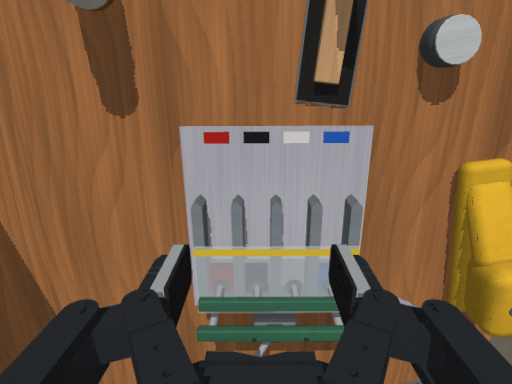

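View pics/j3.png

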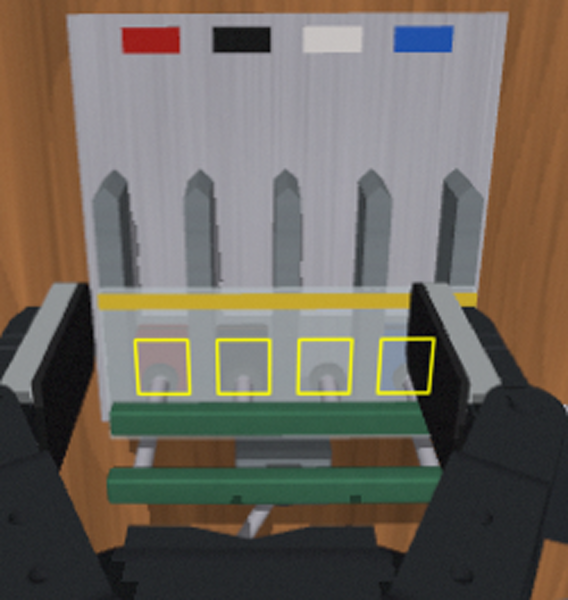

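View pics/j2.png

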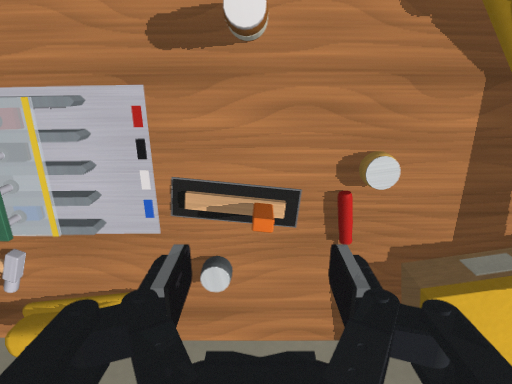

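```bash
python3 - <<'E'
from act import *
from fit2 import load
p,d,cal=load("j1")
im=cv2.imread("pics/j1.png")[245:310,195:345]; im=cv2.resize(im,None,fx=5,fy=5,interpolation=cv2.INTER_NEAREST)
for c,x in LANE.items():
  for z,col in [(0,(0,255,0)),(.02,(0,255,255))]:
    q=(proj(cal,[press(x-.018,-.078,z),press(x+.018,-.078,z)])-[195,245]+.5)*5
    cv2.line(im,tuple(map(int,q[0])),tuple(map(int,q[1])),col,1)
cv2.imwrite("pics/j4.png",im)
E
```

```text
(no output)
```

View pics/j4.png

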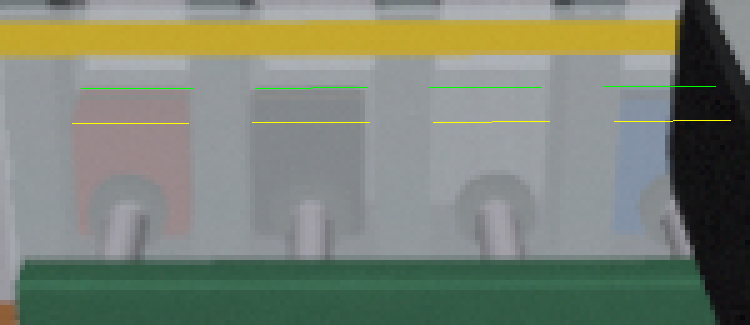

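```bash
python3 - <<'E'
from act import *
from fit2 import load
p,d,cal=load("b1"); P=pts("",cal,d); r,g,b=p.reshape(-1,3).astype(int).T
m=(d.ravel()>0)&(g>r+25)&(g>b+5)&(P[:,1]<-.1)&(P[:,0]<.7)
q=P[m]; print(len(q)); 
for lo,hi in [(-.4,-.25),(-.25,-.2),(-.2,-.1)]:
    s=q[(q[:,1]>lo)&(q[:,1]<hi)]
    if len(s): print(lo,len(s),s.min(0).round(3),s.max(0).round(3),np.median(s,0).round(3))
m=(d.ravel()>0)&(P[:,1]<-.24)&(P[:,1]>-.34)&(P[:,0]>.42)&(P[:,0]<.68)&(P[:,2]>.03); s=P[m]; print(s.min(0),s.max(0),np.percentile(s[:,2],[50,90]))
E
```

```text
3647
-0.25 1876 [ 0.435 -0.246  0.041] [ 0.666 -0.209  0.087] [ 0.554 -0.233  0.084]
-0.2 1771 [ 0.443 -0.197  0.069] [ 0.661 -0.178  0.084] [ 0.55  -0.185  0.081]
[ 0.43826141 -0.29875133  0.03026497] [ 0.66631744 -0.24000594  0.10647874] [0.08491063 0.10139681]
```

```bash
python3 - <<'E'
from act import *
manip.set_gripper(0,40)
y=-.286
manip.move_ptp((.462,y,.18),ori(YAW)); manip.move_l((.462,y,.083),max_speed=.15)
f0=np.array(manip.current_force())
for x in list(np.arange(.47,.548,.012))+list(np.arange(.55,.585,.003)):
    manip.move_l((x,y,.083),max_speed=.06); f=np.array(manip.current_force())-f0; print(round(x,3),f.round(1))
    if abs(f[0])>8: print("stop"); break
manip.dwell(.2)
manip.move_l((x-.03,y,.083)); manip.move_l((x-.03,y,.2))
manip.move_ptp((0.53,-0.03,0.38),ori(0)); snap("wrist","k1"); snap("top","k2"); snap("scene","k3")
print(manip.look_for("wrist","lever_tip"),manip.current_time())
E
```

```text
0.47 [-0.7 -1.1 -0.5]
0.482 [-1.4 -0.6  0. ]
0.494 [-0.4 -1.1  0.6]
0.506 [-1.7 -2.3 -0.2]
0.518 [-1.4 -1.5  0.3]
0.53 [-0.7 -0.8  0.1]
0.542 [-0.7 -0.1 -0.4]
0.55 [-1.6 -0.7 -0.3]
0.553 [-0.5 -0.8 -0.7]
0.556 [-1.5 -2.1  0. ]
0.559 [-1.1 -0.9 -0. ]
0.562 [-1.8 -0.8  0.3]
0.565 [-1.3 -1.1  0.5]
0.568 [-9.4 -1.5  3.8]
stop
[] 77.5167
```

View pics/k1.png

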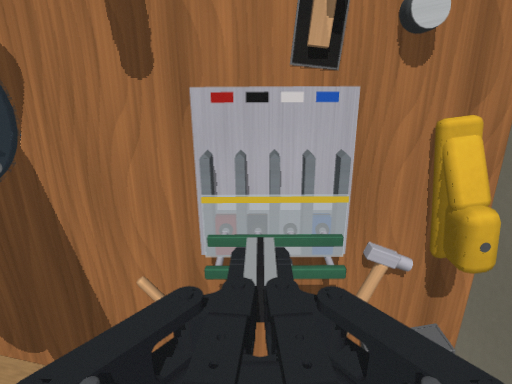

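View pics/k3.png

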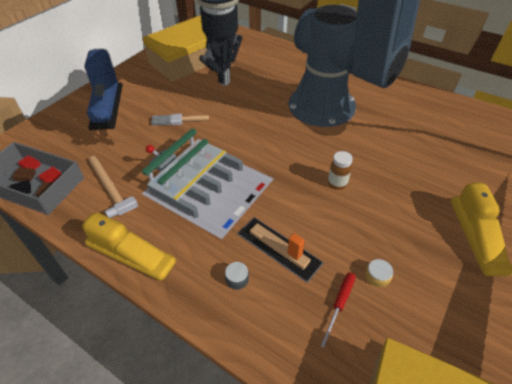

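```bash
python3 - <<'E'
from act import *
manip.set_gripper(1.0)
manip.move_ptp((0.53,-0.10,0.36),ori(0)); p,d,cal=snap("wrist","l1"); print(manip.look_for("wrist","lever_tip"))
P=pts("",cal,d); r,g,b=p.reshape(-1,3).astype(int).T
m=(d.ravel()>0)&(r>110)&(g<60)&(b<60)&(P[:,2]>.06); print(m.sum(),P[m].mean(0) if m.any() else None)
im=cv2.imread("pics/l1.png")
for c,x in LANE.items():
  for z,col in [(0,(0,255,0)),(.02,(0,255,255))]:
    q=proj(cal,[press(x-.018,-.078,z),press(x+.018,-.078,z)]); cv2.line(im,tuple(map(int,q[0].round())),tuple(map(int,q[1].round())),col,1)
cv2.imwrite("pics/l2.png",cv2.resize(im[120:320,150:400],None,fx=3,fy=3,interpolation=cv2.INTER_NEAREST))
snap("top","l3"); print(manip.current_time(),manip.current_force())
E
```

```text
[{'at': [0.5841, -0.2812, 0.0976], 'confidence': 0.74}, {'at': [0.5561, -0.0956, 0.0042], 'confidence': 0.72}]
212 [ 0.5903459  -0.27779696  0.09942965]
78.8417 [ 0.91079283 -0.26924683 -0.09230753]
```

View pics/l2.png

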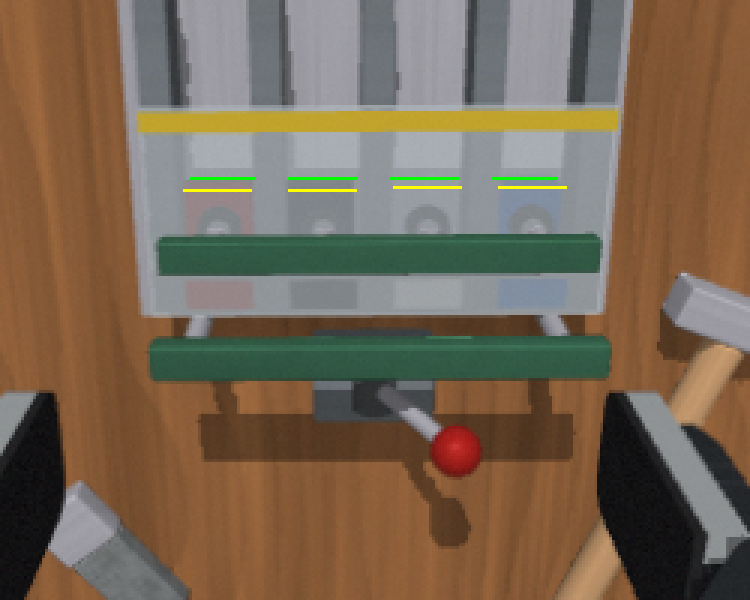

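View pics/l3.png

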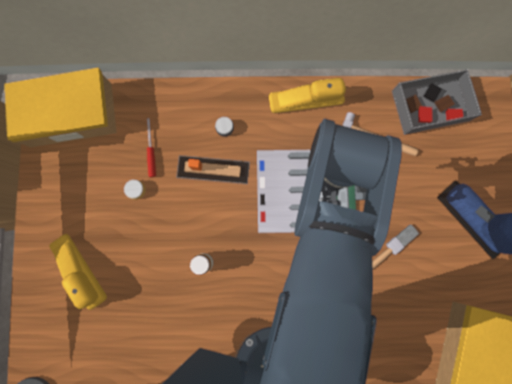

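```bash
python3 - <<'E'
import cv2,numpy as np
a=cv2.imread("pics/b1.png")[195:275,185:365]; b=cv2.imread("pics/l1.png")[145:235,185:365]
cv2.imwrite("pics/m.png",np.vstack([cv2.resize(a,None,fx=4,fy=3.6,interpolation=0),cv2.resize(b,None,fx=4,fy=3.3,interpolation=0)]))
E
```

```text
(no output)
```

View pics/m.png

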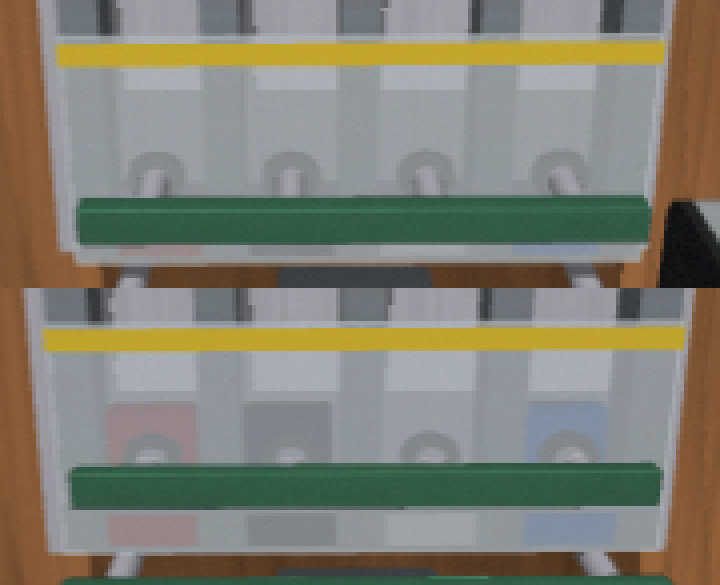

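```bash
python3 - <<'E'
from bench import manip
print(manip.sign_off(), manip.current_time())
E
```

```text
the job is handed in; nothing more can be done
the job is handed in; nothing more can be done
```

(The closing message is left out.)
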